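Hang up the ladle and cover the pot

ROBOT

A 7-joint arm with a two-finger parallel gripper is mounted at the origin on the work surface. World frame = base frame: x ahead of the robot, y to its left, z up, the work surface at z = 0. Lengths are in m, angles in rad, forces in N, time in s.
With the tool pointing down it reaches from about 0.425 to 0.925 m from the base axis. Payload 6.8 kg.
Tool frame: the origin (TCP) lies midway between the tips of the shut fingers; the grasp point (between the pads) lies 19 mm behind it; z points along the fingers, y is the direction in which the jaws open and shut (so a half turn about z gives the same grasp; the last joint's range is limited). The gripper opens to 85 mm and grips with 20 to 120 N. Pads are 22 mm wide; open, the fingers measure 114 mm over their backs; the gripper's body (76 mm by 85 mm) begins 54 mm behind the grasp point. The pads swing forward as they close: fully open they stand 13 mm farther back than shut.
Start: joints at [1.192, 0.477, 0.022, 1.555, -0.011, 1.109, -0.083], TCP at [0.181, -0.65, 0.231] pointing down, gripper open.
Joint ranges: [-2.96, 2.96], [-0.34, 2.1], [-1.41, 1.46], [0.24, 2.44], [-1.37, 4.51], [0.17, 1.92], [-2.96, 2.96]. Speed limits (rad/s): [2.39, 2.39, 3.14, 3.14, 3.14, 3.14, 3.14].

INTERFACE

Orientations are given as a unit quaternion [w, x, y, z].
In Python, from station import bot gives the robot as it stands. The module is installed in compiled form; this text tells all that it offers.
- The arm moves only by the tool play_rows, never from a script. Its argument "motion" is a list of rows, each a list of 2 entries, a list of its own where there are three numbers: the shift along the tool's x, y, z as a fraction of full scale, then the turn, a rotation vector about the tool's x, y, z as a fraction of full scale. In form: [[[tx, ty, tz], [rx, ry, rz]], ...]. A call has 1 to 8 rows; each row is the pose to reach, as a shift and turn from the pose measured when the call began, along the tool's axes at that moment, turning the shorter way round; what a row does not reach only later rows make up. Full scale, the value 1, is 400 mm for a shift and 360 degrees for a turn. A row lasts 1/10 s, in which the tool goes at most 50 mm and 8.59 degrees, less where a joint would pass 70% of its speed; a pose out of reach is approached as far as the arm can. A call with a number of a shift or a turn outside -1 to 1 is refused whole. A call with a gripper value outside its range is refused whole. "fingers" is the finger opening in mm, from 0 to 85.4, set as the call begins (left out, the last holds). The fingers move at their own pace and stop on an object; "grip_force" is the grip in N (left out, the last holds). Time passes only in rows, so rows that repeat a pose let the fingers close. It gives the time, the measured TCP pose, the force and the opening at its end, in the units of the state.
- bot.get_obs(): the state, without advancing time (a new reading comes with each control period).
- bot.read_camera(name): name is "side" or "top"; returns a dict with "pixels" (420x560x3 uint8, red, green, blue), "range_z" (420x560 float32, m along the optical axis (not along the pixel's ray), 0 where there is no reading), "fovy" (degrees; the focal length in pixels is half the picture's height over the tangent of half this angle, whatever the lens; pixels are square), "cx", "cy" (the principal point, pixels), "pose" (4x4, takes a point from camera to world coordinates). Camera axes: x right, y down, z forward; pixel columns grow to the right and rows downward; lengths in m; the calibration is good to about 2 mm. A picture is of the moment at which its call begins.
- bot.hand_in(): hands the job in, once; it reports no verdict.
The state is a dict: "t": time; "q": joint angles; "joint_vel": joint speeds; "joint_torque": joint torques, N m; "eef_pos": TCP position; "tool_rot": TCP orientation; "contact_force": force on the tool from outside, world axes, zero at the start; "torque": the same for the moment, N m; "gripper_width": opening from 0.0 (shut) to 1.0 (fully open).
Only numpy, scipy, OpenCV 4.12 (cv2) and the standard library are available. Lean on these libraries where they do the work, as an engineer would, in place of code of your own. Each camera call takes 0.05 s, during which the arm holds its last target.

TASK

Clear up after canning: take the red-handled ladle off the pot's rim and hang it by its hook on the top rail of the utensil rack, in the gap between the skimmer and the dipper, without shoving those two along or knocking them off. Then put the lid squarely on the pot so that it sits fully home. Leave the pot and everything else on the table where they stand.

Things in the scene. Friction and masses are not known exactly. Their poses are not given: they have to be found in the camera images.
- ladle: Steel ladle, red plastic handle, 177 mm tall, 0.10 to 0.21 kg. Origin: underside of its hook's crossbar, the face that sits on a rail; z up along the handle, -x towards the bowl. Bowl 64 mm across, centre at x = -42 mm, 115 to 87 mm below the origin. Starts hooked on the pot's rim at the far side, upright, bowl inside, shank against the inner wall.
- ladle_grip (a point): Middle of the ladle's red handle, the point to grip: 42 mm above the ladle's origin, at its x = -10 mm. Axes as the ladle. The handle is 16 x 20 mm (x by y), from 5 to 62 mm above the origin.
- ladle_tip (a point): Lower end of the ladle's hook tip, 18 mm below its origin, at x = +11 mm. The flat hook is 12 mm wide (y); shank at x = -12 to -8 mm, tip at x = +9 to +13 mm, so the slot that takes the rail is 17 mm wide (x = -8 to +9 mm).
- skimmer: Steel skimmer, green plastic handle, hook and handle as the ladle's, 0.12 kg, hanging loose on the rack's top rail on one side of the gap (either). Origin and axes as the ladle's. Flat round blade 76 mm across, 4 mm thick, centre at x = -48 mm, 95 mm below the origin.
- dipper: Aluminium dipper, pale wooden handle, hook and handle as the ladle's, 0.14 kg, hanging loose on the rack's top rail on the other side of the gap. Origin and axes as the ladle's. Straight cup 68 mm across, centre at x = -45 mm, 115 to 70 mm below the origin.
- rack: Fixed rack: dark wood foot 110 x 360 x 14 mm, two 16 mm posts 330 mm apart with brass balls (tops at 219 mm), two round brass rails 10 mm thick along y, one above the other, axes at 190 and 120 mm height. Origin under the foot's middle. -x is the front, where the bowls of hung utensils stick out; the lower rail keeps their shanks upright.
- rack_gap (a point): Top of the upper rail at its middle, 195 mm above the table: the free place between the two hung utensils. Their hooks sit 76 to 84 mm to either side along y, which leaves about 6 to 18 mm beside the ladle's bowl. Axes as the rack.
- pot: Blue pot, 2.5 kg, loose on the table, outside diameter 180 mm, 140 mm tall, wall 4 mm. Steel loop handles on its +y and -y sides reach 118 mm from the axis at 100 mm height. Origin: centre of the underside. The ladle starts on the rim at its +x side.
- pot_rim (a point): Centre of the pot's mouth at rim height, 140 mm above its underside. Inner diameter 172 mm.
- lid: Blue pot lid, 0.35 kg, lying right way up on the table: plug 162 mm across, 8 mm high; on it a plate 188 mm across, 4 mm thick; on top a pale wooden knob. Origin: centre of the plug's underside, z up. Seated, the plug is inside the pot, the plate lies on the rim and the origin is 8 mm below the rim.
- lid_knob (a point): Grip point on the axis of the lid's upright cylindrical knob, 38 mm above the lid's origin. The knob is 28 mm across and spans 12 to 54 mm above the origin.
- jar_a: Bystander: red jar of tomatoes, 72 mm across, 130 mm tall. Origin: centre of the underside.
- jar_b: Bystander: green jar of pickles, 72 mm across, 130 mm tall. Origin: centre of the underside.
- garlic_bowl: Bystander: white bowl of garlic, 120 mm across, about 60 mm tall. Origin: centre of the underside.
- spoon: Bystander: wooden spoon lying on the table. Origin: under its middle, x axis along it.
- mug: Bystander: blue mug, 76 mm across, 85 mm tall, handle at its +y. Origin: centre of the underside.
Things that resemble listed ones, but are neither listed nor needed, are in the scene too. Of the things like the lid, leave any that is green or yellow; of the rest the larger one is meant.

How it is judged:
By the outcome, as a careful person would: the job done as asked, in the order asked, and still so for the second after the job is handed in, with the robot touching nothing.
It also fails if it takes over 69 s, if anything falls off the work surface, if the arm or the gripper's body presses on something with over 40 N, if the wrist force passes 120 N, or if a joint passes its speed limit or range.

## Working session

There is one attempt and no reset: what is moved stays moved. The work goes in short steps, Python scripts to look and compute and a tool call to move; the robot and the scene stay as the last step left them, time stands still between calls to the robot, and variables do not carry over. Pictures are saved under pics/ and viewed, and the job is handed in when it is done.

Besides the shell and the picture viewer there is one more tool, called after "Emit:" in YAML: its name, and indented under it one key for each argument. play_rows: Moves the arm, as the interface text tells. Shift numbers are shares of 400 mm and turn numbers shares of 360 degrees, none past 1 either way. Its arguments: {"type":"object","properties":{"motion":{"type":"array"},"fingers":{"type":"number"},"grip_force":{"type":"number"}},"required":["motion"]}

```bash
mkdir -p pics; ls; cat > h.py <<'E'
import numpy as np, cv2, pickle
from station import bot
from scipy.spatial.transform import Rotation as R
def snap(name,fn=None):
    c=bot.read_camera(name)
    if fn: cv2.imwrite('pics/'+fn,c['pixels'][:,:,::-1])
    pickle.dump(c,open('last_%s.pkl'%name,'wb'))
    return c
def f(c): return c['pixels'].shape[0]/2/np.tan(np.radians(c['fovy'])/2)
def ray(c,u,v):
    d=np.array([(u-c['cx'])/f(c),(v-c['cy'])/f(c),1]); P=np.array(c['pose'])
    return P[:3,3],P[:3,:3]@d
def onz(c,u,v,z):
    o,d=ray(c,u,v); return o+d*(z-o[2])/d[2]
def cloud(c):
    h,w=c['range_z'].shape; u,v=np.meshgrid(np.arange(w),np.arange(h)); z=c['range_z']
    p=np.stack([(u-c['cx'])/f(c)*z,(v-c['cy'])/f(c)*z,z],-1); P=np.array(c['pose'])
    p=p@P[:3,:3].T+P[:3,3]; p[z==0]=np.nan; return p
def proj(c,p):
    P=np.array(c['pose']); q=P[:3,:3].T@(np.array(p)-P[:3,3]); return q[0]/q[2]*f(c)+c['cx'],q[1]/q[2]*f(c)+c['cy']
def st():
    o=bot.get_obs(); print('t',o['t'],'pos',np.round(o['eef_pos'],4),'q',np.round(o['tool_rot'],4),'j',np.round(o['q'],3),'F',np.round(o['contact_force'],1),'w',o['gripper_width']); return o
E
python3 - <<'E'
from h import *
o=st()
for n in('side','top'):
    c=snap(n,n+'1.png'); print(n,c['fovy'],c['cx'],c['cy'],np.round(c['pose'],3))
E
```

```text
pics
t 0.0 pos [ 0.1804 -0.6498  0.2303] q [-9.000e-04  9.908e-01  1.350e-01 -2.000e-04] j [ 1.192  0.478  0.022  1.556 -0.012  1.109 -0.083] F [ 1.2 -0.1  0. ] w 1.0002959862923673
side 55.67373152894445 277.9136003543501 208.77346688608634 [[-0.989 -0.059  0.137  0.366]
 [-0.147  0.522 -0.84   0.878]
 [-0.022 -0.851 -0.525  0.709]
 [ 0.     0.     0.     1.   ]]
top 51.773556650931916 275.1685696310763 209.57215862231016 [[-0.014 -0.994  0.111  0.358]
 [-1.     0.012 -0.023  0.013]
 [ 0.022 -0.111 -0.994  1.484]
 [ 0.     0.     0.     1.   ]]
```

View pics/side1.png

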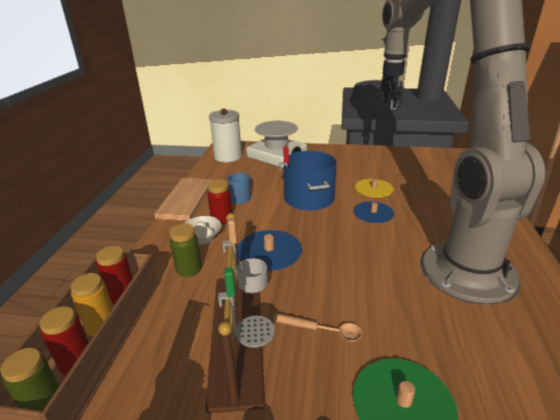

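View pics/top1.png

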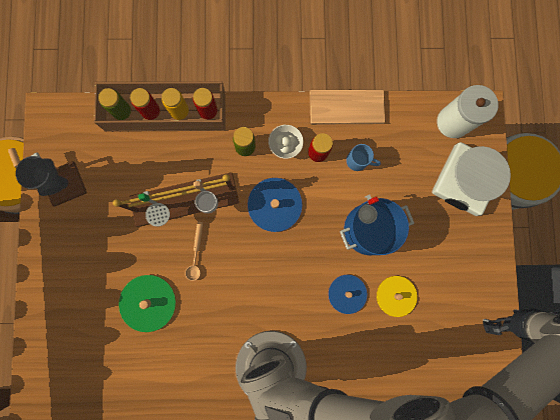

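The side and top views agree. The rack is at left in the top view (rails about (125,205) to (235,180)), the target blue lid is at (275,204), the pot at (377,226) with the red ladle at (372,200), and decoy lids are at (348,294), (397,296) and (147,303).

```bash
python3 - <<'E'
from h import *
T=pickle.load(open('last_top.pkl','rb'));S=pickle.load(open('last_side.pkl','rb'))
for n,c in(('top',T),('side',S)):
    p=cloud(c); hsv=cv2.cvtColor(c['pixels'],cv2.COLOR_RGB2HSV)
    H,s,v=hsv[...,0].astype(int),hsv[...,1],hsv[...,2]
    print(n,'table z med',np.nanmedian(p[...,2][300:330,200:300]))
    blue=(H>100)&(H<125)&(s>120)
    for nm,m in(('lid',blue&(abs(p[...,2]-.011)<.012)),('pot rim',blue&(abs(p[...,2]-.14)<.012)),('lid knob',(H<25)&(p[...,2]>.04)&(p[...,2]<.065))):
        k,l,stt,ce=cv2.connectedComponentsWithStats(m.astype(np.uint8))
        for i in range(1,k):
            if stt[i,4]<12: continue
            q=p[l==i]; print(nm,stt[i,:4],stt[i,4],'med',np.round(np.nanmedian(q,0),3),'min',np.round(np.nanpercentile(q,1,0),3),'max',np.round(np.nanpercentile(q,99,0),3))
    red=((H<6)|(H>174))&(s>150)&(p[...,2]>.1)
    grn=(H>45)&(H<80)&(s>140)&(p[...,2]>.15)
    brass=(H>15)&(H<28)&(s>140)&(p[...,2]>.175)
    for nm,m in(('red',red),('grn',grn),('brass',brass)):
        k,l,stt,ce=cv2.connectedComponentsWithStats(m.astype(np.uint8))
        for i in range(1,k):
            if stt[i,4]<5: continue
            q=p[l==i]; print(nm,stt[i,:4],stt[i,4],'mean',np.round(np.nanmean(q,0),3),'min',np.round(np.nanpercentile(q,1,0),3),'max',np.round(np.nanpercentile(q,99,0),3))
for n,c,(a,b,d,e) in(('rackT',T,(100,160,250,230)),('rackS',S,(190,200,310,410)),('potT',T,(330,180,430,270)),('potS',S,(260,130,350,220))):
    im=c['pixels'][b:e,a:d,::-1]; k=min(790/(d-a),590/(e-b)); cv2.imwrite('pics/%s1.png'%n,cv2.resize(im,None,fx=k,fy=k,interpolation=cv2.INTER_CUBIC)); print(n,k)
E
```

```text
top table z med -0.0001615362651737895
lid [347 157   8  13] 17 med [ 0.679 -0.278  0.014] min [ 0.66  -0.296  0.007] max [ 0.702 -0.273  0.022]
lid [248 178  54  54] 2171 med [ 0.539 -0.02   0.012] min [ 0.453 -0.107  0.005] max [0.628 0.067 0.019]
lid [353 204  44  50] 1272 med [ 0.444 -0.374  0.005] min [ 0.376 -0.432 -0.001] max [ 0.532 -0.293  0.019]
lid [345 232   6  13] 15 med [ 0.421 -0.264  0.016] min [ 0.401 -0.274  0.003] max [ 0.441 -0.259  0.021]
lid [329 275  38  39] 1100 med [ 0.234 -0.261  0.008] min [ 0.173 -0.321  0.001] max [ 0.294 -0.202  0.015]
pot rim [352 198  57  57] 253 med [ 0.441 -0.344  0.138] min [ 0.365 -0.434  0.128] max [ 0.538 -0.258  0.145]
lid knob [111  87  26   4] 64 med [0.938 0.49  0.052] min [0.935 0.448 0.04 ] max [0.94  0.528 0.065]
lid knob [145  87  23   4] 60 med [0.938 0.382 0.054] min [0.935 0.341 0.04 ] max [0.94  0.417 0.065]
lid knob [173  87  26   4] 54 med [0.938 0.279 0.054] min [0.935 0.239 0.041] max [0.94  0.318 0.065]
lid knob [206  87  15   4] 33 med [0.937 0.184 0.054] min [0.935 0.162 0.04 ] max [0.94  0.209 0.063]
lid knob 
[... 5653 characters left out ...]
 0.111]
red [ 96 255  32  22] 333 mean [0.861 0.231 0.116] min [0.843 0.197 0.1  ] max [0.897 0.245 0.13 ]
red [ 40 316  42  32] 523 mean [0.858 0.429 0.117] min [0.842 0.393 0.1  ] max [0.895 0.444 0.13 ]
grn [225 269  10  27] 193 mean [0.537 0.373 0.236] min [0.531 0.363 0.207] max [0.544 0.377 0.259]
brass [227 213   9   6] 34 mean [0.597 0.135 0.219] min [0.584 0.125 0.211] max [0.606 0.183 0.247]
brass [227 247   5  20] 86 mean [0.572 0.254 0.196] min [0.562 0.221 0.193] max [0.582 0.285 0.198]
brass [218 300  14  36] 274 mean [0.532 0.432 0.206] min [0.518 0.376 0.193] max [0.547 0.462 0.221]
rackT 5.266666666666667
rackS 2.8095238095238093
potT 6.555555555555555
potS 6.555555555555555
```

View pics/rackT1.png

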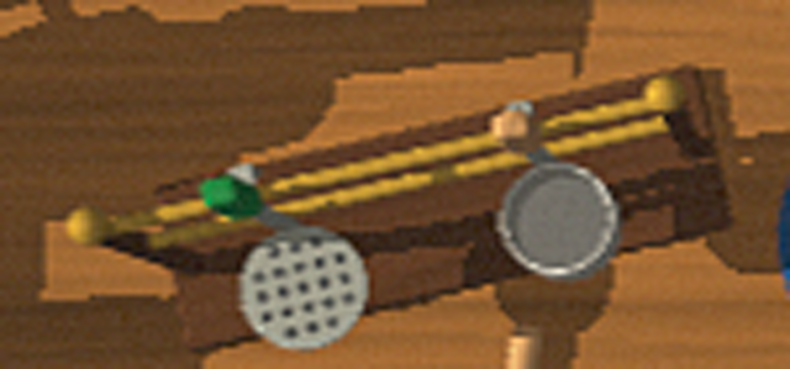

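View pics/rackS1.png

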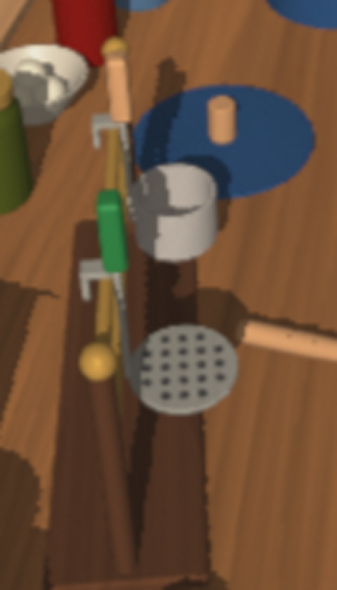

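View pics/potT1.png

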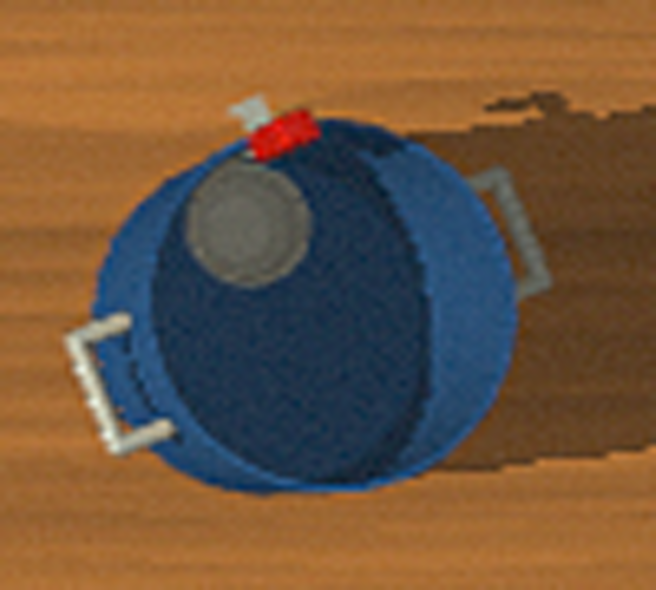

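View pics/potS1.png

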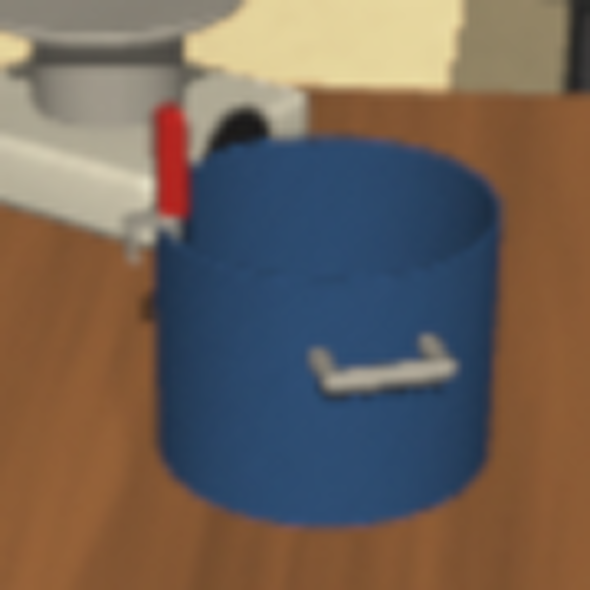

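Both balls, the hung utensils and the ladle on the pot rim are visible in the crops. Next I'll fit precise geometry.

```bash
cat > meas.py <<'E'
from h import *
from scipy.optimize import least_squares
def circ(q,r=None):
    q=q[~np.isnan(q[:,0])]
    x0=np.r_[q[:,:2].mean(0), r or .08]
    fun=lambda p: np.hypot(q[:,0]-p[0],q[:,1]-p[1])-(p[2] if r is None else r)
    s=least_squares(fun,x0,loss='soft_l1',f_scale=.002); return s.x,np.median(abs(s.fun))
def hsvof(c):
    h=cv2.cvtColor(c['pixels'],cv2.COLOR_RGB2HSV); return h[...,0].astype(int),h[...,1],h[...,2]
E
python3 - <<'E'
from meas import *
for n in('top','side'):
    c=pickle.load(open('last_%s.pkl'%n,'rb')); p=cloud(c); H,s,v=hsvof(c); z=p[...,2]
    blue=(H>100)&(H<125)&(s>120); box=lambda x0,x1,y0,y1:(p[...,0]>x0)&(p[...,0]<x1)&(p[...,1]>y0)&(p[...,1]<y1)
    m=blue&(abs(z-.138)<.006)&box(.33,.57,-.46,-.22); print(n,'pot',circ(p[m]),m.sum())
    # rays to rim plane from the mask outline of top of pot
    m=(blue&(z<.03)&(z>.003)&box(.43,.65,-.13,.09)).astype(np.uint8); cs,_=cv2.findContours(m,cv2.RETR_EXTERNAL,cv2.CHAIN_APPROX_NONE); k=max(cs,key=cv2.contourArea)[:,0]
    print(n,'lid outline',circ(np.array([onz(c,u,w,.012) for u,w in k])))
    # knob top plane .054
    m=(H<25)&(z>.048)&box(.5,.6,-.06,.03); q=p[m]; print(n,'knob',np.nanmean(q,0),(np.nanmin(q,0)+np.nanmax(q,0))/2,m.sum())
    brass=(H>15)&(H<28)&(s>120)
    for nm,b in(('ballR',(.58,.63,.1,.15)),('ballL',(.5,.55,.43,.48))):
        q=p[brass&box(*b)&(z>.2)]
        sp=least_squares(lambda a:np.linalg.norm(q-a,axis=1)-.009,q.mean(0)-[0,0,.005],loss='soft_l1',f_scale=.001) if len(q)>5 else None
        print(n,nm,len(q),q.max(0),sp is not None and sp.x)
    q=p[brass&(abs(z-.194)<.004)&box(.5,.62,.15,.42)]
    pl=np.polyfit(q[:,1],q[:,0],1); print(n,'rail x=a*y+b',pl,'deg',np.degrees(np.arctan(-pl[0])),len(q))
    # gray bits
    g=(s<60)&box(.42,.62,.1,.45)&(z>.07)&(z<.14)
    k,l,stt,ce=cv2.connectedComponentsWithStats(g.astype(np.uint8))
    for i in range(1,k):
        if stt[i,4]>40:
            q=p[l==i]; print(n,'gray',stt[i],circ(q)if 0 else '', np.round(np.nanmin(q,0),3),np.round(np.nanmax(q,0),3))
    for nm,mm in(('grn',(H>45)&(H<80)&(s>140)&(z>.2)&box(.5,.6,.3,.45)),('wood',(H<15)&(s>60)&(z>.21)&box(.5,.62,.15,.25)),('red',((H<6)|(H>174))&(s>150)&(z>.15)&box(.5,.56,-.36,-.27))):
        q=p[mm]; t=q[q[:,2]>q[:,2].max()-.008]; print(n,nm,len(q),'zmax',q[:,2].max(),'top mean',t.mean(0),len(t),'mm',q.min(0),q.max(0))
        if n=='top':print(np.round(cv2.minAreaRect((t[:,:2]*1000).astype(np.float32)),1) if 0 else cv2.minAreaRect((t[:,:2]*1000).astype(np.float32)))
E
```

```text
top pot (array([ 0.45222801, -0.34627997,  0.08716081]), np.float64(0.0009258606579920156)) 210
top lid outline (array([ 0.54042601, -0.01974068,  0.09080743]), np.float64(0.0007659287254786762))
top knob [ 0.54038074 -0.0200887   0.05408829] [ 0.5410048  -0.02055936  0.0539835 ] 52
top ballR 42 [0.60787631 0.13677161 0.22511791] [0.59821087 0.12789527 0.21155556]
top ballL 50 [0.536931   0.45953021 0.22009949] [0.52698915 0.44836041 0.21108954]
top rail x=a*y+b [-0.22253625  0.62643651] deg 12.545952361340849 208
top gray [196 190  22  23 390]  [0.506 0.166 0.074] [0.574 0.231 0.138]
top gray [146 202  24  24 441]  [0.467 0.319 0.093] [0.539 0.394 0.139]
top grn 57 zmax 0.26114220418470313 top mean [0.53821944 0.36357918 0.25674402] 30 mm [0.52996227 0.35349161 0.21517681] [0.54394554 0.37174708 0.2611422 ]
((538.0344848632812, 362.8912353515625), (11.75544261932373, 18.11751937866211), 6.174222469329834)
top wood 15 zmax 0.25845355173241535 top mean [0.57236584 0.20524114 0.25545293] 5 mm [0.56457733 0.19721148 0.21164729] [0.57945373 0.21223174 0.25845355]
((573.91259765625, 204.3
[... 796 characters left out ...]
2]
side rail x=a*y+b [-0.22484122  0.62897371] deg 12.671724352366374 195
side gray [235 252  32  41 904]  [0.507 0.128 0.081] [0.595 0.236 0.137]
side gray [234 315  40  32 968]  [0.466 0.318 0.1  ] [0.54  0.396 0.138]
side grn 193 zmax 0.2597209720318366 top mean [0.5379703  0.37059164 0.25662815] 47 mm [0.53111543 0.36181698 0.20636918] [0.54398668 0.37796753 0.25972097]
side wood 174 zmax 0.25966876217259266 top mean [0.57387948 0.21390292 0.25614378] 43 mm [0.56627292 0.19953436 0.2100477 ] [0.58294583 0.22108165 0.25966876]
side red 65 zmax 0.2055727751269104 top mean [ 0.52962407 -0.30976745  0.20158624] 13 mm [ 0.52404745 -0.317314    0.15069812] [ 0.53512869 -0.30345819  0.20557278]
```

```bash
cat >> h.py <<'E'
def goal(pos,yaw):
    o=bot.get_obs(); q=o['tool_rot']; Rc=R.from_quat([q[1],q[2],q[3],q[0]])
    a=np.radians(yaw); Rt=R.from_matrix(np.array([[-np.sin(a),np.cos(a),0],[np.cos(a),np.sin(a),0],[0,0,-1]]).T)
    d=Rc.inv().apply(np.array(pos)-o['eef_pos'])/.4; r=(Rc.inv()*Rt).as_rotvec()/(2*np.pi)
    print('shift',np.round(d,4),'turn',np.round(r,4))
    return d,r
E
python3 - <<'E'
from h import *
goal([.53,-.316,.30],21)
E
```

```text
shift [ 1.0653 -0.5708 -0.1731] turn [-2.000e-04 -2.000e-04 -2.652e-01]
```

Emit:
play_rows:
  motion:
    - [[0.1, -0.05, -0.1], [0, 0, -0.02]]
    - [[0.2, -0.1, -0.17], [0, 0, -0.04]]
    - [[0.32, -0.17, -0.17], [0, 0, -0.065]]
    - [[0.44, -0.23, -0.17], [0, 0, -0.09]]
    - [[0.56, -0.3, -0.17], [0, 0, -0.11]]
    - [[0.68, -0.36, -0.17], [0, 0, -0.135]]
    - [[0.8, -0.43, -0.17], [0, 0, -0.16]]
    - [[0.9, -0.48, -0.17], [0, 0, -0.18]]
  fingers: 50
  grip_force: 60

```text
t: 0.9
eef_pos: [0.4556, -0.3869, 0.2985]
tool_rot: [-0.001, 0.762, 0.647, 0.0]
contact_force: [-0.1, -1.2, 1.1]
gripper_width: 0.586
```

```bash
python3 - <<'E'
from h import *
st();goal([.53,-.316,.25],21)
E
```

```text
t 0.9 pos [ 0.4556 -0.3869  0.2985] q [-9.000e-04  7.624e-01  6.471e-01  1.000e-04] j [ 0.858  0.317 -0.329  1.647  0.108  1.197  0.342] F [-0.1 -1.2  1.1] w 0.586350962396394
shift [0.2051 0.1549 0.1214] turn [-0.0001 -0.0003 -0.0843]
```

Emit:
play_rows:
  motion:
    - [[0.06, 0.05, 0.0], [0, 0, -0.02]]
    - [[0.13, 0.1, 0.03], [0, 0, -0.04]]
    - [[0.19, 0.145, 0.06], [0, 0, -0.06]]
    - [[0.205, 0.155, 0.1], [0, 0, -0.08]]
    - [[0.205, 0.155, 0.1214], [0, 0, -0.0843]]
    - [[0.205, 0.155, 0.1214], [0, 0, -0.0843]]
    - [[0.205, 0.155, 0.1214], [0, 0, -0.0843]]

```text
t: 1.6
eef_pos: [0.5292, -0.3174, 0.2501]
tool_rot: [-0.001, 0.568, 0.823, 0.0]
contact_force: [-0.5, -0.1, -0.2]
gripper_width: 0.587
```

```bash
python3 - <<'E'
from h import *
st();goal([.53,-.316,.161],21)
for n,(a,b,d,e) in(('top',(330,150,430,270)),('side',(230,60,380,220))):
    c=snap(n); im=c['pixels'][b:e,a:d,::-1]; k=580/(e-b); cv2.imwrite('pics/a_%s.png'%n,cv2.resize(im,None,fx=k,fy=k,interpolation=cv2.INTER_CUBIC))
E
```

```text
t 1.6 pos [ 0.5292 -0.3174  0.2501] q [-0.001   0.5683  0.8228  0.    ] j [ 0.779  0.404 -0.45   1.654  0.19   1.129  0.64 ] F [-0.5 -0.1 -0.2] w 0.5866386961564155
shift [0.0021 0.0034 0.2227] turn [-0.0002 -0.0003 -0.0007]
```

View pics/a_side.png

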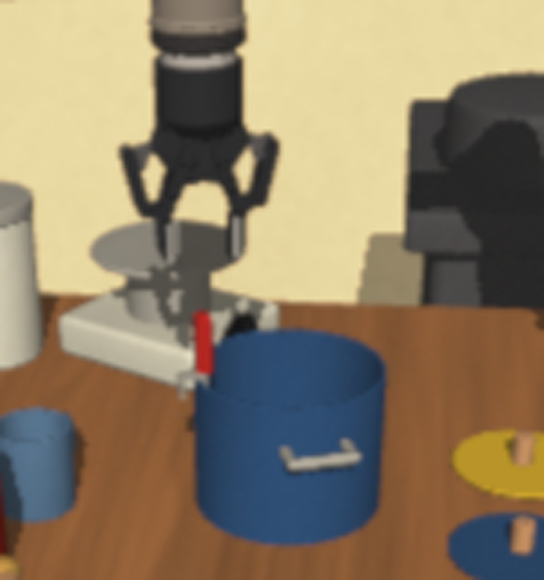

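The open fingers (about 170 and 238 in the crop) straddle the red handle at 203, so I'll descend and close.

Emit:
play_rows:
  motion:
    - [[0.002, 0.002, 0.05], [0, 0, 0]]
    - [[0.002, 0.002, 0.11], [0, 0, 0]]
    - [[0.002, 0.002, 0.17], [0, 0, 0]]
    - [[0.002, 0.002, 0.205], [0, 0, 0]]
    - [[0.002, 0.002, 0.2227], [0, 0, 0]]
    - [[0.002, 0.002, 0.2227], [0, 0, 0]]
    - [[0.002, 0.002, 0.2227], [0, 0, 0]]

```text
t: 2.4
eef_pos: [0.5308, -0.3166, 0.1628]
tool_rot: [0.001, 0.568, 0.823, 0.0]
contact_force: [0.4, 0.5, 0.4]
gripper_width: 0.586
```

Emit:
play_rows:
  motion:
    - [[0, 0, 0], [0, 0, 0]]
    - [[0, 0, 0], [0, 0, 0]]
    - [[0, 0, 0], [0, 0, 0]]
    - [[0, 0, 0], [0, 0, 0]]
    - [[0, 0, 0], [0, 0, 0]]
  fingers: 8
  grip_force: 50

```text
t: 2.9
eef_pos: [0.5299, -0.3175, 0.1637]
tool_rot: [0.0, 0.568, 0.823, -0.001]
contact_force: [-4.2, -1.4, 5.7]
gripper_width: 0.177
```

```bash
python3 - <<'E'
from meas import *
st();goal([.53,-.316,.31],21)
for n,(a,b,d,e) in(('top',(330,150,430,270)),('side',(230,60,380,220))):
    c=snap(n); im=c['pixels'][b:e,a:d,::-1]; k=580/(e-b); cv2.imwrite('pics/b_%s.png'%n,cv2.resize(im,None,fx=k,fy=k,interpolation=cv2.INTER_CUBIC))
    p=cloud(c); H,s,v=hsvof(c); z=p[...,2]
    m=(H>100)&(H<125)&(s>120)&(abs(z-.138)<.006)&(abs(p[...,0]-.45)<.12)&(abs(p[...,1]+.34)<.12);print(n,'pot',circ(p[m],.0875))
    c0=None
E
```

```text
t 2.9 pos [ 0.5299 -0.3175  0.1637] q [ 3.000e-04  5.684e-01  8.227e-01 -7.000e-04] j [ 0.76   0.488 -0.431  1.739  0.242  0.966  0.596] F [-4.2 -1.4  5.7] w 0.17702088826244242
shift [ 0.0029  0.0014 -0.3659] turn [-0.0001  0.0002 -0.0008]
top pot (array([ 0.45233093, -0.34654129,  0.0875    ]), np.float64(0.001176264033133853))
side pot (array([ 0.45462254, -0.34446595,  0.0875    ]), np.float64(0.0012088195547356184))
```

View pics/b_side.png

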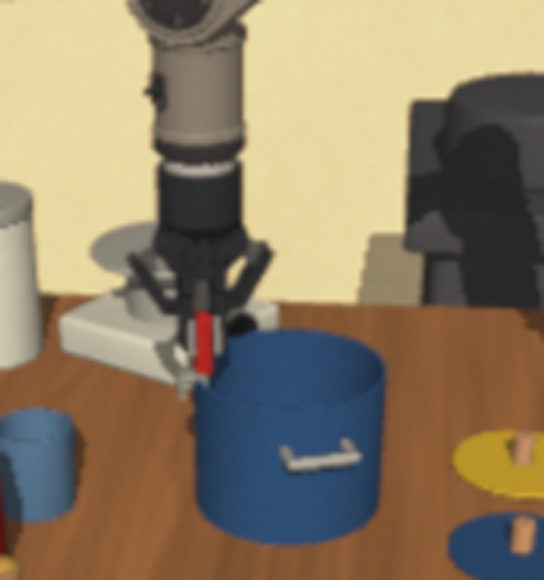

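Grip holds (15 mm) and the pot hasn't moved. The −4 N reading suggests the shank leans on the wall, so I'll ease inward 3 mm and then lift.

Emit:
play_rows:
  motion:
    - [[0, -0.008, 0], [0, 0, 0]]
    - [[0, -0.008, -0.03], [0, 0, 0]]
    - [[0, -0.008, -0.08], [0, 0, 0]]
    - [[0, -0.008, -0.15], [0, 0, 0]]
    - [[0, -0.008, -0.22], [0, 0, 0]]
    - [[0, -0.008, -0.3], [0, 0, 0]]
    - [[0, -0.008, -0.38], [0, 0, 0]]
    - [[0, -0.008, -0.44], [0, 0, 0]]

```text
t: 3.8
eef_pos: [0.5275, -0.3182, 0.3429]
tool_rot: [0.002, 0.568, 0.823, -0.0]
contact_force: [-0.5, 0.1, -0.8]
gripper_width: 0.182
```

```bash
python3 - <<'E'
from meas import *
st();goal([.5,.0,.34],12.6);goal([.53,.28,.34],12.6)
for n,(a,b,d,e) in(('top',(310,130,440,270)),('side',(210,20,380,220))):
    c=snap(n); im=c['pixels'][b:e,a:d,::-1]; k=580/(e-b); cv2.imwrite('pics/c_%s.png'%n,cv2.resize(im,None,fx=k,fy=k,interpolation=cv2.INTER_CUBIC))
E
```

```text
t 3.8 pos [ 0.5275 -0.3182  0.3429] q [ 1.800e-03  5.682e-01  8.229e-01 -3.000e-04] j [ 0.79   0.335 -0.46   1.538  0.153  1.301  0.674] F [-0.5  0.1 -0.8] w 0.18176614710346348
shift [0.7682 0.2175 0.0051] turn [0.0003 0.0005 0.0226]
shift [1.3963 0.5356 0.0034] turn [0.0003 0.0005 0.0226]
```

View pics/c_side.png

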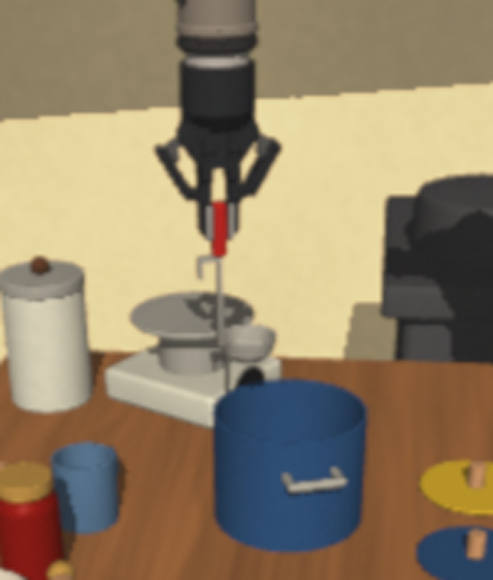

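View pics/c_top.png

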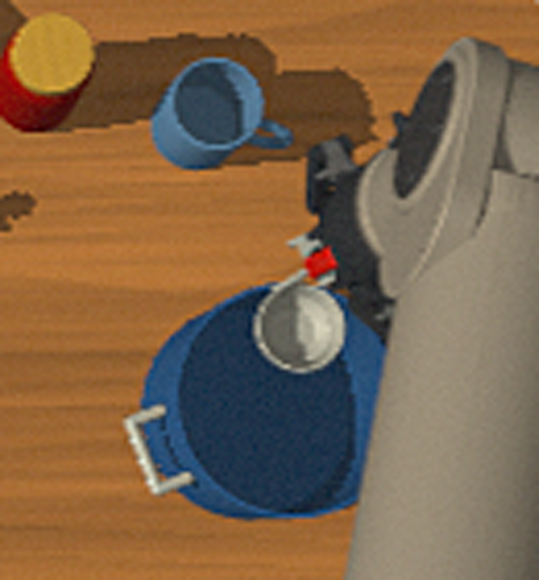

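Ladle is held upright and its bowl is clear of the rim. Moving to the front of the rack.

Emit:
play_rows:
  motion:
    - [[0.06, 0.02, 0], [0, 0, 0.003]]
    - [[0.16, 0.04, 0], [0, 0, 0.006]]
    - [[0.27, 0.07, 0], [0, 0, 0.01]]
    - [[0.38, 0.1, 0], [0, 0, 0.014]]
    - [[0.49, 0.13, 0], [0, 0, 0.018]]
    - [[0.6, 0.16, 0], [0, 0, 0.021]]
    - [[0.71, 0.19, 0], [0, 0, 0.0226]]
    - [[0.8, 0.23, 0], [0, 0, 0.0226]]

```text
t: 4.7
eef_pos: [0.5001, 0.0158, 0.3424]
tool_rot: [0.004, 0.625, 0.781, -0.0]
contact_force: [1.0, -0.1, -0.9]
gripper_width: 0.179
```

```bash
python3 - <<'E'
from meas import *
st();goal([.505,.274,.33],12.6)
E
```

```text
t 4.7 pos [0.5001 0.0158 0.3424] q [ 4.100e-03  6.247e-01  7.808e-01 -1.000e-04] j [ 0.436  0.143 -0.656  1.785  0.099  1.24  -0.026] F [ 1.  -0.1 -0.9] w 0.17919332927926498
shift [0.6274 0.1534 0.0276] turn [0.0008 0.001  0.0002]
```

Emit:
play_rows:
  motion:
    - [[0.11, 0.03, 0], [0, 0, 0]]
    - [[0.22, 0.06, 0], [0.0008, 0.001, 0]]
    - [[0.33, 0.08, 0], [0.0008, 0.001, 0]]
    - [[0.43, 0.105, 0.01], [0.0008, 0.001, 0]]
    - [[0.53, 0.13, 0.02], [0.0008, 0.001, 0]]
    - [[0.6, 0.15, 0.0276], [0.0008, 0.001, 0]]
    - [[0.6274, 0.1534, 0.0276], [0.0008, 0.001, 0]]
    - [[0.6274, 0.1534, 0.0276], [0.0008, 0.001, 0]]

```text
t: 5.5
eef_pos: [0.5039, 0.2754, 0.3293]
tool_rot: [-0.001, 0.623, 0.782, -0.001]
contact_force: [-0.2, -0.4, -0.8]
gripper_width: 0.18
```

Emit:
play_rows:
  motion:
    - [[0, 0, 0], [0, 0, 0]]
    - [[0, 0, 0], [0, 0, 0]]

```text
t: 5.7
eef_pos: [0.5043, 0.2736, 0.3292]
tool_rot: [-0.0, 0.624, 0.781, -0.001]
contact_force: [-1.0, 0.3, -1.6]
gripper_width: 0.178
```

```bash
python3 - <<'E'
from meas import *
st()
for n,(a,b,d,e) in(('top',(100,120,260,240)),('side',(150,100,340,420))):
    c=snap(n); im=c['pixels'][b:e,a:d,::-1]; k=590/(e-b); cv2.imwrite('pics/d_%s.png'%n,cv2.resize(im,None,fx=k,fy=k,interpolation=cv2.INTER_CUBIC));print(k)
E
```

```text
t 5.7 pos [0.5043 0.2736 0.3292] q [-3.000e-04  6.243e-01  7.812e-01 -1.000e-03] j [ 0.01   0.327 -0.782  1.637  0.238  1.279 -0.592] F [-1.   0.3 -1.6] w 0.1778132565521818
4.916666666666667
1.84375
```

View pics/d_side.png

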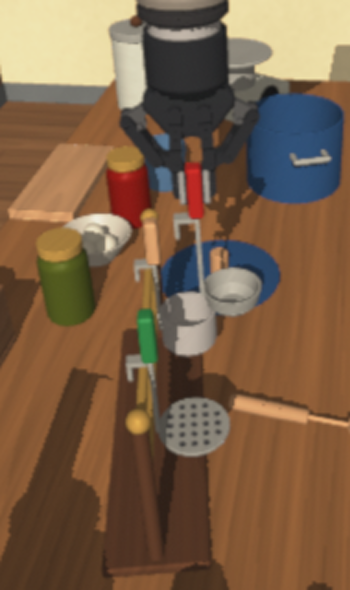

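View pics/d_top.png

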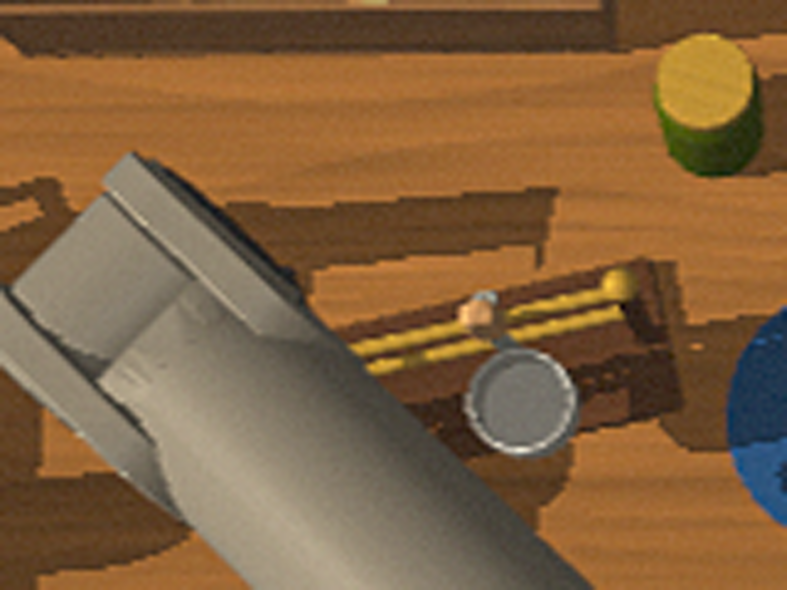

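The top view is blocked by the arm. In the side view the ladle is upright, with its hook at about (183,222) and bowl at (233,290). I'll measure it there.

```bash
python3 - <<'E'
from meas import *
o=bot.get_obs(); tcp=np.array(o['eef_pos'])
c=pickle.load(open('last_side.pkl','rb')); p=cloud(c); H,s,v=hsvof(c)
yaw=np.radians(12.6); ex=np.array([np.cos(yaw),np.sin(yaw)]); ey=np.array([-ex[1],ex[0]])
L=np.stack([(p[...,:2]-tcp[:2])@ex,(p[...,:2]-tcp[:2])@ey,p[...,2]-tcp[2]],-1)
ins=(abs(L[...,0]+.02)<.07)&(abs(L[...,1])<.05)
def show(n,m):
    q=L[m]; print(n,m.sum(),'min',np.round(np.percentile(q,2,0)*1e3,1),'max',np.round(np.percentile(q,98,0)*1e3,1),'mean',np.round(q.mean(0)*1e3,1))
show('red',ins&((H<6)|(H>174))&(s>150)&(p[...,2]>.25))
g=ins&(s<70)
show('bowl',g&(p[...,2]>.17)&(p[...,2]<.235)&(L[...,0]<-.015))
q=L[g&(p[...,2]>.195)&(p[...,2]<.235)&(L[...,0]<-.015)]
show('shank',g&(p[...,2]>.24)&(p[...,2]<.275))
for zlo in np.arange(-.06,-.0,.006):
    m=g&(L[...,2]>zlo)&(L[...,2]<zlo+.006)
    if m.sum()>2: show('z%.3f'%zlo,m)
# bowl rim circle : top band
q=L[g&(L[...,0]<-.0)&(L[...,2]<-.09)]; zt=np.percentile(q[:,2],97); print('bowl top z',zt); r=q[q[:,2]>zt-.006]; print(circ(r),len(r))
# neighbours in rack frame about mid
mid=np.array([.563,.290])
Lr=np.stack([(p[...,:2]-mid)@ex,(p[...,:2]-mid)@ey,p[...,2]],-1); L=Lr
show('grnh',(H>45)&(H<80)&(s>140)&(p[...,2]>.2)&(abs(Lr[...,1]-.08)<.04))
show('blade',(s<70)&(p[...,2]>.09)&(p[...,2]<.11)&(abs(Lr[...,1]-.08)<.06)&(Lr[...,0]<-.0)&(Lr[...,0]>-.1))
show('cup rim',(s<70)&(p[...,2]>.118)&(p[...,2]<.14)&(abs(Lr[...,1]+.08)<.055)&(Lr[...,0]<-.0)&(Lr[...,0]>-.1))
E
```

```text
red 250 min [ -5.6  -5.4 -13.4] max [ 8.8 10.6 40.5] mean [ 1.5  7.1 17.1]
bowl 530 min [ -59.7  -30.4 -134.2] max [ -16.3   29.3 -107.6] mean [ -37.    -6.6 -120.9]
shank 33 min [ -1.2   3.1 -89.2] max [  2.6   7.1 -54.8] mean [  0.7   4.9 -73.3]
z-0.060 5 min [ -0.6   3.8 -58.5] max [  1.4   6.5 -54.1] mean [  0.6   5.  -56.1]
z-0.054 7 min [ -0.9   1.9 -53.7] max [  3.    6.6 -48.5] mean [  1.1   4.3 -51.4]
z-0.048 4 min [  0.6   4.1 -47.6] max [  0.9   6.4 -42.6] mean [  0.8   5.4 -44.9]
z-0.042 9 min [  0.4   2.2 -41.6] max [ 22.8   5.9 -36.6] mean [ 10.6   4.1 -38.8]
z-0.036 14 min [  0.1  -6.8 -34.9] max [ 22.4   6.2 -30.6] mean [ 12.6   2.9 -32.3]
z-0.030 9 min [ -0.2   2.2 -29. ] max [ 23.5   5.2 -24.4] mean [ 10.1   4.1 -26.8]
z-0.024 30 min [  0.6  -0.6 -23.5] max [ 23.5   6.4 -18.4] mean [ 12.2   4.4 -20.3]
z-0.018 23 min [  9.3  -3.5 -17.8] max [ 23.2   5.9 -15.9] mean [ 16.    1.2 -17. ]
bowl top z -0.1077208428308142
(array([-3.12082032e-02,  3.73265932e-05,  2.96991351e-02]), np.float64(0.0008719640149821226)) 193
grnh 191 min [-13.1  78.  207.7] max [ -1.   89.5 259. ] mean [ -7.1  86.9 236.3]
blade 957 min [-77.5  45.3 101.2] max [-10.1 114.2 105.9] mean [-43.8  81.1 103.7]
cup rim 226 min [ -71.9 -114.7  118.3] max [ -7.  -47.9 133.3] mean [-36.4 -78.6 123.8]
```

```bash
python3 - <<'E'
from h import *
goal([.5244,.278,.249],12.6);goal([.5537,.2846,.249],12.6)
E
```

```text
shift [-0.0009  0.0514  0.2011] turn [-0.0002  0.0001  0.0004]
shift [-0.001   0.1264  0.2009] turn [-0.0002  0.0001  0.0004]
```

Emit:
play_rows:
  motion:
    - [[-0.001, 0.02, 0.04], [0, 0, 0]]
    - [[-0.001, 0.05, 0.1], [0, 0, 0]]
    - [[-0.001, 0.051, 0.16], [0, 0, 0]]
    - [[-0.001, 0.051, 0.19], [0, 0, 0]]
    - [[-0.001, 0.051, 0.201], [0, 0, 0]]
    - [[-0.001, 0.051, 0.201], [0, 0, 0]]

```text
t: 6.4
eef_pos: [0.5242, 0.2777, 0.2486]
tool_rot: [-0.0, 0.624, 0.781, -0.001]
contact_force: [-0.3, -0.6, -0.8]
gripper_width: 0.184
```

```bash
python3 - <<'E'
from h import *
st();goal([.5537,.2846,.249],12.6)
E
```

```text
t 6.4 pos [0.5242 0.2777 0.2486] q [-4.000e-04  6.244e-01  7.811e-01 -1.000e-03] j [-0.023  0.426 -0.751  1.698  0.314  1.145 -0.639] F [-0.3 -0.6 -0.8] w 0.18431354151591248
shift [ 0.0005  0.0757 -0.001 ] turn [-0.0003  0.0001  0.0004]
```

Emit:
play_rows:
  motion:
    - [[0, 0.025, 0], [0, 0, 0]]
    - [[0, 0.05, 0], [0, 0, 0]]
    - [[0.0005, 0.0757, 0], [0, 0, 0]]
    - [[0.0005, 0.0757, 0], [0, 0, 0]]
    - [[0.0005, 0.0757, 0], [0, 0, 0]]

```text
t: 6.9
eef_pos: [0.5539, 0.2848, 0.2485]
tool_rot: [-0.001, 0.624, 0.781, -0.001]
contact_force: [-0.0, 0.4, -0.9]
gripper_width: 0.181
```

```bash
python3 - <<'E'
from meas import *
st();goal([.5537,.2846,.216],12.6)
c=snap('side'); a,b,d,e=170,120,300,340; im=c['pixels'][b:e,a:d,::-1]; k=590/(e-b); cv2.imwrite('pics/e_side.png',cv2.resize(im,None,fx=k,fy=k,interpolation=cv2.INTER_CUBIC))
p=cloud(c); H,s,v=hsvof(c); yaw=np.radians(12.6); ex=np.array([np.cos(yaw),np.sin(yaw)]); ey=np.array([-ex[1],ex[0]])
mid=np.array([.563,.290]); L=np.stack([(p[...,:2]-mid)@ex,(p[...,:2]-mid)@ey,p[...,2]],-1)
def show(n,m):
    q=L[m]; print(n,m.sum(),'min',np.round(np.percentile(q,2,0)*1e3,1),'max',np.round(np.percentile(q,98,0)*1e3,1),'mean',np.round(q.mean(0)*1e3,1))
g=(s<70)&(abs(L[...,1])<.02)
show('hook',g&(p[...,2]>.209)&(p[...,2]<.24)); show('tip',g&(p[...,2]>.209)&(p[...,2]<.24)&(L[...,0]>.002));show('shank',g&(p[...,2]>.15)&(p[...,2]<.225)&(L[...,0]<.0))
br=(H>15)&(H<28)&(s>120)&(p[...,2]>.185)&(p[...,2]<.2)
show('rail L',br&(L[...,1]>.02)&(L[...,1]<.07)); show('rail R',br&(L[...,1]<-.02)&(L[...,1]>-.07)); show('rail',br&(abs(L[...,1])<.015))
show('bowl',(s<70)&(abs(L[...,1])<.04)&(p[...,2]>.1)&(p[...,2]<.15)&(L[...,0]<-.02)&(L[...,0]>-.1))
E
```

```text
t 6.9 pos [0.5539 0.2848 0.2485] q [-7.000e-04  6.244e-01  7.811e-01 -9.000e-04] j [-0.041  0.474 -0.734  1.627  0.337  1.173 -0.631] F [-0.   0.4 -0.9] w 0.18141721421247978
shift [-0.0004 -0.0004  0.0813] turn [-0.0004  0.      0.0003]
hook 76 min [-10.6  -7.7 209.3] max [ 13.2   3.5 232.5] mean [ 3.700e+00 -1.000e-01  2.246e+02]
tip 49 min [  2.8  -7.7 209.8] max [ 13.3   3.5 232.6] mean [  9.1  -0.7 225.6]
shank 63 min [-11.3  -8.4 152.2] max [ -7.6   3.6 223.6] mean [ -9.7   0.5 186.8]Traceback (most recent call last):
  File "<stdin>", line 11, in <module>
  File "<stdin>", line 7, in show
    return _quantile_unchecked(
        a, q, axis, out, overwrite_input, method, keepdims, weights)
    return _ureduce(a,
                    func=_quantile_ureduce_func,
    ...<5 lines>...
                    overwrite_input=overwrite_input,
                    method=method)
    r = func(a, **kwargs)
    result = _quantile(arr,
                       quantiles=q,
    ...<2 lines>...
                       out=out,
                       weights=wgt)
    slices_having_nans = np.isnan(arr[-1, ...])
                                  ~~~^^^^^^^^^
IndexError: index -1 is out of bounds for axis 0 with size 0
```

View pics/e_side.png

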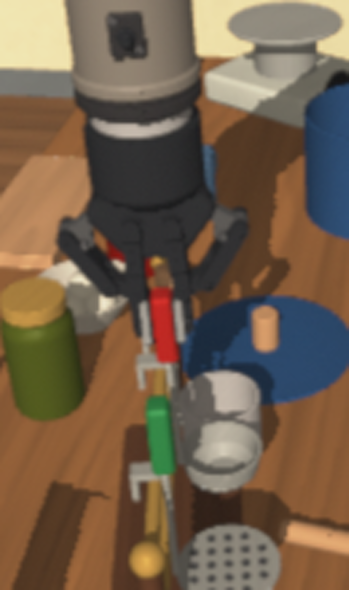

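The hook (shank −11…−8, tip up to +13 mm) straddles the rail, which sits at about −4…+6 mm. Lowering.

Emit:
play_rows:
  motion:
    - [[0, 0, 0.02], [0, 0, 0]]
    - [[0, 0, 0.04], [0, 0, 0]]
    - [[0, 0, 0.055], [0, 0, 0]]
    - [[0, 0, 0.068], [0, 0, 0]]
    - [[0, 0, 0.075], [0, 0, 0]]
    - [[0, 0, 0.078], [0, 0, 0]]
    - [[0, 0, 0.078], [0, 0, 0]]

```text
t: 7.65
eef_pos: [0.5531, 0.2846, 0.2186]
tool_rot: [-0.0, 0.624, 0.781, -0.001]
contact_force: [-4.2, -3.4, 9.8]
gripper_width: 0.18
```

```bash
python3 - <<'E'
from meas import *
st()
c=snap('side'); a,b,d,e=170,120,300,340; im=c['pixels'][b:e,a:d,::-1]; k=590/(e-b); cv2.imwrite('pics/f_side.png',cv2.resize(im,None,fx=k,fy=k,interpolation=cv2.INTER_CUBIC))
p=cloud(c); H,s,v=hsvof(c); yaw=np.radians(12.6); ex=np.array([np.cos(yaw),np.sin(yaw)]); ey=np.array([-ex[1],ex[0]])
mid=np.array([.563,.290]); L=np.stack([(p[...,:2]-mid)@ex,(p[...,:2]-mid)@ey,p[...,2]],-1)
def show(n,m):
    if m.sum()<3: print(n,'none');return
    q=L[m]; print(n,m.sum(),'min',np.round(np.percentile(q,2,0)*1e3,1),'max',np.round(np.percentile(q,98,0)*1e3,1),'mean',np.round(q.mean(0)*1e3,1))
g=(s<70)&(abs(L[...,1])<.02)
show('hook',g&(p[...,2]>.17)&(p[...,2]<.205))
show('red',((H<6)|(H>174))&(s>150)&(p[...,2]>.19)&(abs(L[...,1])<.03))
E
```

```text
t 7.65 pos [0.5531 0.2846 0.2186] q [-3.000e-04  6.243e-01  7.811e-01 -1.500e-03] j [-0.05   0.501 -0.723  1.661  0.36   1.121 -0.65 ] F [-4.2 -3.4  9.8] w 0.17991327841116705
hook 52 min [-11.8  -7.6 170.2] max [ 12.    3.8 202.9] mean [ -1.6  -0.9 191.7]
red 206 min [-16.8  -7.  205.8] max [ -2.3   7.6 259.2] mean [ -9.7   4.1 236.6]
```

View pics/f_side.png

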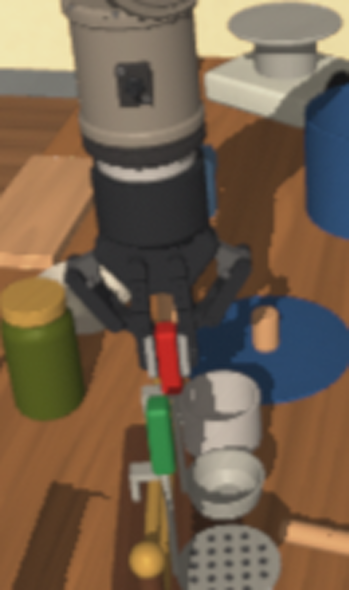

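The rail takes about 10 N, and the red handle top (259 mm) matches the green one, so the hook is seated. Releasing and backing up.

Emit:
play_rows:
  motion:
    - [[0, 0, 0], [0, 0, 0]]
    - [[0, 0, 0], [0, 0, 0]]
    - [[0, 0, 0], [0, 0, 0]]
    - [[0, 0, 0], [0, 0, 0]]
    - [[0, 0, 0], [0, 0, 0]]
  fingers: 45

```text
t: 8.2
eef_pos: [0.5531, 0.2846, 0.2184]
tool_rot: [-0.0, 0.624, 0.781, -0.002]
contact_force: [-0.4, 0.2, 0.4]
gripper_width: 0.529
```

Emit:
play_rows:
  motion:
    - [[0, 0, -0.03], [0, 0, 0]]
    - [[0, 0, -0.07], [0, 0, 0]]
    - [[0, 0, -0.12], [0, 0, 0]]
    - [[0, 0, -0.18], [0, 0, 0]]
    - [[0, 0, -0.24], [0, 0, 0]]
    - [[0, 0, -0.28], [0, 0, 0]]
    - [[0, 0, -0.28], [0, 0, 0]]

```text
t: 8.9
eef_pos: [0.5543, 0.286, 0.334]
tool_rot: [0.001, 0.624, 0.781, 0.001]
contact_force: [0.8, 0.0, 0.4]
gripper_width: 0.526
```

```bash
cat > rk.py <<'E'
from meas import *
def rk(tag):
    c=snap('side'); a,b,d,e=170,120,300,420; im=c['pixels'][b:e,a:d,::-1]; k=590/(e-b); cv2.imwrite('pics/%s.png'%tag,cv2.resize(im,None,fx=k,fy=k,interpolation=cv2.INTER_CUBIC))
    p=cloud(c); H,s,v=hsvof(c); yaw=np.radians(12.6); ex=np.array([np.cos(yaw),np.sin(yaw)]); ey=np.array([-ex[1],ex[0]])
    mid=np.array([.563,.290]); L=np.stack([(p[...,:2]-mid)@ex,(p[...,:2]-mid)@ey,p[...,2]],-1)
    def show(n,m):
        if m.sum()<3: print(n,'none');return
        q=L[m]; print(n,m.sum(),'min',np.round(np.percentile(q,2,0)*1e3,1),'max',np.round(np.percentile(q,98,0)*1e3,1),'mean',np.round(q.mean(0)*1e3,1))
    show('red',((H<6)|(H>174))&(s>150)&(p[...,2]>.19)&(abs(L[...,1])<.04))
    show('grn',(H>45)&(H<80)&(s>140)&(p[...,2]>.2)&(abs(L[...,1]-.08)<.04))
    show('blade',(s<70)&(p[...,2]>.09)&(p[...,2]<.11)&(abs(L[...,1]-.08)<.06)&(L[...,0]<-.0)&(L[...,0]>-.1))
    show('bowl',(s<70)&(p[...,2]>.08)&(p[...,2]<.115)&(abs(L[...,1])<.038)&(L[...,0]<-.02)&(L[...,0]>-.1))
    show('wood',(H<15)&(s>60)&(p[...,2]>.21)&(abs(L[...,1]+.08)<.03)&(abs(L[...,0])<.04))
    show('cup',(s<70)&(p[...,2]>.118)&(p[...,2]<.14)&(abs(L[...,1]+.08)<.055)&(L[...,0]<-.0)&(L[...,0]>-.1))
E
python3 - <<'E'
from rk import *
st(); rk('g_side'); goal([.5406,-.019,.3],90)
E
```

```text
t 8.9 pos [0.5543 0.286  0.334 ] q [6.000e-04 6.243e-01 7.812e-01 1.100e-03] j [-0.029  0.411 -0.755  1.518  0.287  1.324 -0.589] F [0.8 0.  0.4] w 0.5255905539486316
red 203 min [-18.2  -8.6 206.6] max [ -3.6   7.3 258.8] mean [-10.8   3.6 237.3]
grn 191 min [-13.   77.4 207.5] max [ -1.   89.6 258.6] mean [ -7.2  86.7 236.1]
blade 1056 min [-77.2  22.3  96.2] max [-10.1 114.4 107.1] mean [-43.2  75.8 103.4]
bowl 500 min [-65.7 -32.6  82. ] max [-20.8  26.8 108.9] mean [-41.7  -9.8  94.8]
wood 157 min [-13.6 -85.  212.5] max [  2.  -70.6 258.7] mean [ -6.2 -74.7 237.4]
cup 247 min [ -72.3 -114.3  118.1] max [ -6.5 -48.1 128.3] mean [-40.  -80.  123.5]
shift [-0.7346 -0.1997  0.0802] turn [-1.000e-04  1.000e-04 -2.146e-01]
```

View pics/g_side.png

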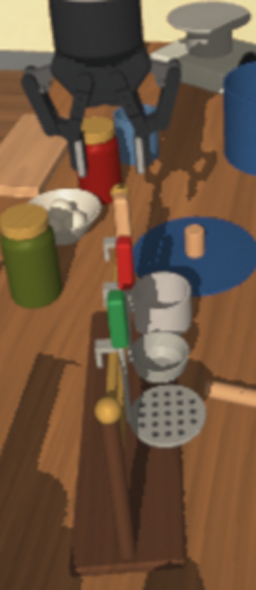

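Ladle hangs, and the skimmer and dipper read the same as before. Now the lid.

```bash
python3 - <<'E'
from h import *
goal([.5405,-.0195,.14],12.6)
E
```

```text
shift [-0.7355 -0.2001  0.4802] turn [-0.      0.0001  0.0004]
```

Emit:
play_rows:
  motion:
    - [[-0.08, -0.02, -0.02], [0, 0, 0]]
    - [[-0.18, -0.05, -0.02], [0, 0, 0]]
    - [[-0.29, -0.08, 0], [0, 0, 0]]
    - [[-0.4, -0.11, 0.05], [0, 0, 0]]
    - [[-0.5, -0.14, 0.12], [0, 0, 0]]
    - [[-0.6, -0.17, 0.22], [0, 0, 0]]
    - [[-0.7, -0.19, 0.3], [0, 0, 0]]
    - [[-0.7355, -0.2, 0.4], [0, 0, 0]]
  fingers: 60

```text
t: 9.75
eef_pos: [0.5405, -0.0229, 0.1722]
tool_rot: [0.001, 0.626, 0.78, -0.001]
contact_force: [0.4, -0.6, -0.4]
gripper_width: 0.704
```

```bash
python3 - <<'E'
from meas import *
st();goal([.5405,-.0195,.1],12.6);goal([.5405,-.0195,.022],12.6)
E
```

```text
t 9.75 pos [ 0.5405 -0.0229  0.1722] q [ 1.200e-03  6.259e-01  7.799e-01 -6.000e-04] j [ 0.442  0.397 -0.641  1.903  0.294  0.935 -0.12 ] F [ 0.4 -0.6 -0.4] w 0.7042503663085627
shift [0.0089 0.0016 0.1804] turn [ 0.0001  0.0004 -0.0003]
shift [0.0094 0.0015 0.3754] turn [ 0.0001  0.0004 -0.0003]
```

Emit:
play_rows:
  motion:
    - [[0.009, 0.0015, 0.08], [0, 0, 0]]
    - [[0.009, 0.0015, 0.16], [0, 0, 0]]
    - [[0.009, 0.0015, 0.23], [0, 0, 0]]
    - [[0.009, 0.0015, 0.29], [0, 0, 0]]
    - [[0.009, 0.0015, 0.34], [0, 0, 0]]
    - [[0.009, 0.0015, 0.365], [0, 0, 0]]
    - [[0.009, 0.0015, 0.3754], [0, 0, 0]]
    - [[0.009, 0.0015, 0.3754], [0, 0, 0]]

```text
t: 10.55
eef_pos: [0.5402, -0.0196, 0.0218]
tool_rot: [0.001, 0.626, 0.78, -0.001]
contact_force: [-0.1, 0.2, -0.4]
gripper_width: 0.7
```

Emit:
play_rows:
  motion:
    - [[0, 0, 0], [0, 0, 0]]
    - [[0, 0, 0], [0, 0, 0]]
    - [[0, 0, 0], [0, 0, 0]]
    - [[0, 0, 0], [0, 0, 0]]
    - [[0, 0, 0], [0, 0, 0]]
  fingers: 18
  grip_force: 90

```text
t: 11.05
eef_pos: [0.5407, -0.0196, 0.0229]
tool_rot: [0.002, 0.626, 0.78, -0.001]
contact_force: [-2.1, -0.5, 5.7]
gripper_width: 0.302
```

Emit:
play_rows:
  motion:
    - [[0, 0, -0.03], [0, 0, 0]]
    - [[0, 0, -0.1], [0, 0, 0]]
    - [[0, 0, -0.19], [0, 0, 0]]
    - [[0, 0, -0.28], [0, 0, 0]]
    - [[0, 0, -0.37], [0, 0, 0]]
    - [[0, 0, -0.45], [0, 0, 0]]
    - [[0, 0, -0.5], [0, 0, 0]]
    - [[0, 0, -0.5], [0, 0, 0]]

```text
t: 11.85
eef_pos: [0.5419, -0.0187, 0.2265]
tool_rot: [0.004, 0.626, 0.78, 0.001]
contact_force: [0.1, -0.4, -3.4]
gripper_width: 0.305
```

```bash
python3 - <<'E'
from meas import *
st();goal([.453,-.3455,.24],12.6)
for n in('top','side'): snap(n,'h_%s.png'%n)
E
```

```text
t 11.85 pos [ 0.5419 -0.0187  0.2265] q [0.0041 0.6259 0.7799 0.001 ] j [ 0.468  0.333 -0.673  1.849  0.245  1.034 -0.085] F [ 0.1 -0.4 -3.4] w 0.30503103225781053
shift [-0.7496 -0.3937 -0.0325] turn [ 0.0011  0.0008 -0.0003]
```

View pics/h_side.png

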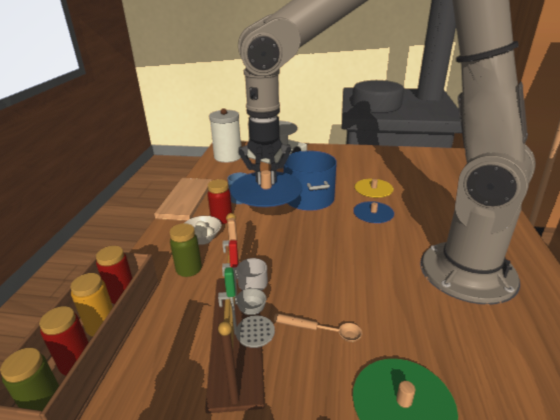

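View pics/h_top.png

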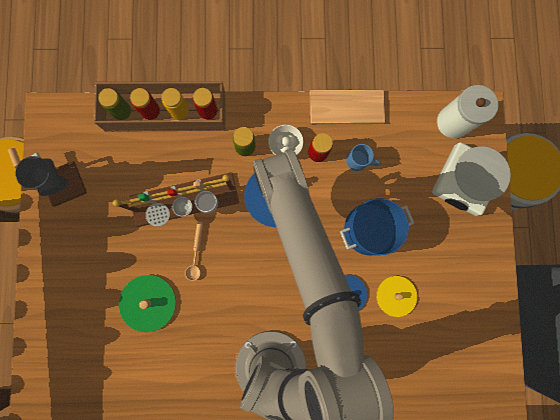

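Lid is held level, and the top view shows the ladle bowl between the skimmer and dipper. Refining the pot centre and the lid's offset in the hand.

```bash
python3 - <<'E'
from meas import *
o=bot.get_obs();tcp=o['eef_pos']
for n in('top','side'):
    c=pickle.load(open('last_%s.pkl'%n,'rb')); p=cloud(c); H,s,v=hsvof(c); z=p[...,2]
    m=(H>100)&(H<125)&(s>100)&(z>.136)&(z<.146)&(abs(p[...,0]-.453)<.11)&(abs(p[...,1]+.345)<.11)
    print(n,'pot',circ(p[m]),circ(p[m],.088),m.sum())
    m=(H>100)&(H<125)&(s>100)&(z>.2)&(z<.235)&(abs(p[...,0]-.54)<.12)&(abs(p[...,1]+.02)<.12)
    q=p[m]; 
    if len(q)>50:
        A=np.c_[q[:,:2]-q[:,:2].mean(0),np.ones(len(q))]; k=np.linalg.lstsq(A,q[:,2],rcond=None)[0]; print(n,'lid plane slope deg',np.degrees(k[:2]),'z',k[2])
        cs,_=cv2.findContours(m.astype(np.uint8),cv2.RETR_EXTERNAL,cv2.CHAIN_APPROX_NONE); kk=max(cs,key=cv2.contourArea)[:,0]
        e=np.array([onz(c,u,w,.2165) for u,w in kk]); e=e[np.hypot(e[:,0]-.541,e[:,1]+.019)>.08]; print(n,'lid circ',circ(e),circ(e,.093),tcp)
E
```

```text
top pot (array([ 0.45228861, -0.34632941,  0.08714014]), np.float64(0.0009886068838807771)) (array([ 0.45236415, -0.34651135,  0.088     ]), np.float64(0.0011776179631658862)) 183
top lid plane slope deg [-0.10488244  0.73576114] z 0.21531040885840666
top lid circ (array([ 0.54120352, -0.01741134,  0.08982036]), np.float64(0.0007512922478403045)) (array([ 0.54269571, -0.02096375,  0.093     ]), np.float64(0.0006501265319722588)) [ 0.53978412 -0.01928725  0.2227528 ]
side pot (array([ 0.45499337, -0.34402432,  0.08740267]), np.float64(0.0016418254761427775)) (array([ 0.45513218, -0.34425628,  0.088     ]), np.float64(0.001505129384565665)) 185
side lid plane slope deg [ 0.15074847 -0.18677369] z 0.21517054339016242
side lid circ (array([ 0.54158713, -0.01338621,  0.09216353]), np.float64(0.001223175026604656)) (array([ 0.54173122, -0.01387885,  0.093     ]), np.float64(0.0011410528620167948)) [ 0.53978412 -0.01928725  0.2227528 ]
```

```bash
python3 - <<'E'
from h import *
st();goal([.4535,-.3455,.235],12.6)
E
```

```text
t 11.95 pos [ 0.5398 -0.0193  0.2228] q [ 0.0016  0.626   0.7799 -0.0009] j [ 0.467  0.337 -0.671  1.854  0.246  1.033 -0.085] F [-1.4 -0.4 -3.9] w 0.3030443233342297
shift [-0.7497 -0.387  -0.0281] turn [ 0.0001  0.0006 -0.0003]
```

Emit:
play_rows:
  motion:
    - [[-0.05, -0.02, -0.02], [0, 0, 0]]
    - [[-0.14, -0.07, -0.03], [0, 0, 0]]
    - [[-0.24, -0.12, -0.03], [0, 0, 0]]
    - [[-0.34, -0.17, -0.03], [0, 0, 0]]
    - [[-0.44, -0.22, -0.03], [0, 0, 0]]
    - [[-0.54, -0.28, -0.03], [0, 0, 0]]
    - [[-0.64, -0.33, -0.03], [0, 0.0006, 0]]
    - [[-0.71, -0.37, -0.03], [0, 0.0006, 0]]

```text
t: 12.75
eef_pos: [0.4539, -0.3316, 0.2334]
tool_rot: [-0.002, 0.627, 0.779, -0.0]
contact_force: [0.0, -0.4, -3.6]
gripper_width: 0.303
```

```bash
python3 - <<'E'
from h import *
st();goal([.4535,-.3455,.205],12.6)
E
```

```text
t 12.75 pos [ 0.4539 -0.3316  0.2334] q [-1.600e-03  6.272e-01  7.789e-01 -4.000e-04] j [ 0.948  0.341 -0.532  1.796  0.196  1.061  0.559] F [ 0.  -0.4 -3.6] w 0.3026755844230803
shift [-0.0339 -0.0083  0.071 ] turn [-0.0004 -0.0003 -0.0008]
```

Emit:
play_rows:
  motion:
    - [[-0.03, -0.008, 0.02], [0, 0, 0]]
    - [[-0.034, -0.008, 0.05], [0, 0, -0.0008]]
    - [[-0.034, -0.008, 0.071], [0, 0, -0.0008]]
    - [[-0.034, -0.008, 0.071], [0, 0, -0.0008]]
    - [[-0.034, -0.008, 0.071], [0, 0, -0.0008]]

```text
t: 13.25
eef_pos: [0.4544, -0.3434, 0.2046]
tool_rot: [-0.002, 0.624, 0.781, -0.0]
contact_force: [0.3, -0.3, -2.7]
gripper_width: 0.301
```

```bash
python3 - <<'E'
from meas import *
st();goal([.4535,-.3455,.154],12.6)
for n,(a,b,d,e) in(('top',(310,140,450,280)),('side',(220,60,380,220))):
    c=snap(n); im=c['pixels'][b:e,a:d,::-1]; k=590/(e-b); cv2.imwrite('pics/i_%s.png'%n,cv2.resize(im,None,fx=k,fy=k,interpolation=cv2.INTER_CUBIC))
    p=cloud(c);H,s,v=hsvof(c);z=p[...,2]
    bl=(H>100)&(H<125)&(s>100)&(abs(p[...,0]-.453)<.13)&(abs(p[...,1]+.345)<.13)
    m=bl&(z>.188)&(z<.206); q=p[m]; print(n,'plate',np.round(np.percentile(q,[0.5,99.5],axis=0),4).tolist(),np.median(q[:,2]))
    # pot body: side wall columns extents
    m2=bl&(z>.03)&(z<.13); q=p[m2]; print(n,'pot wall',circ(q,.09),m2.sum())
    # pixel extents: plate silhouette and pot silhouette
    for nm,mm,zz in(('plate',m,.198),):
        cs,_=cv2.findContours(mm.astype(np.uint8),cv2.RETR_EXTERNAL,cv2.CHAIN_APPROX_NONE);kk=max(cs,key=cv2.contourArea)[:,0]
        ee=np.array([onz(c,u,w,zz) for u,w in kk]); r=np.hypot(*(ee[:,:2]-[.4535,-.3455]).T); ee=ee[r>.084]; print(n,nm,circ(ee,.0935),len(ee))
E
```

```text
t 13.25 pos [ 0.4544 -0.3434  0.2046] q [-0.0022  0.6239  0.7815 -0.    ] j [ 0.951  0.383 -0.522  1.809  0.22   1.012  0.566] F [ 0.3 -0.3 -2.7] w 0.30057290319116303
shift [-0.0052 -0.0029  0.1264] turn [-0.0004 -0.0005  0.0005]
top plate [[0.3646, -0.3901, 0.1882], [0.5454, -0.2529, 0.2001]] 0.19345832509442085
top pot wall (array([ 0.45264576, -0.34781837,  0.09      ]), np.float64(0.00031750241151792813)) 259
top plate (array([ 0.45367367, -0.34389308,  0.0935    ]), np.float64(0.0016431409105904793)) 128
side plate [[0.3681, -0.4091, 0.1924], [0.5419, -0.2518, 0.1992]] 0.19656143608376137
side pot wall (array([ 0.4546882 , -0.34595258,  0.09      ]), np.float64(0.001986994218753549)) 1765
side plate (array([ 0.45562362, -0.33755371,  0.0935    ]), np.float64(0.0020956392468842525)) 68
```

View pics/i_side.png

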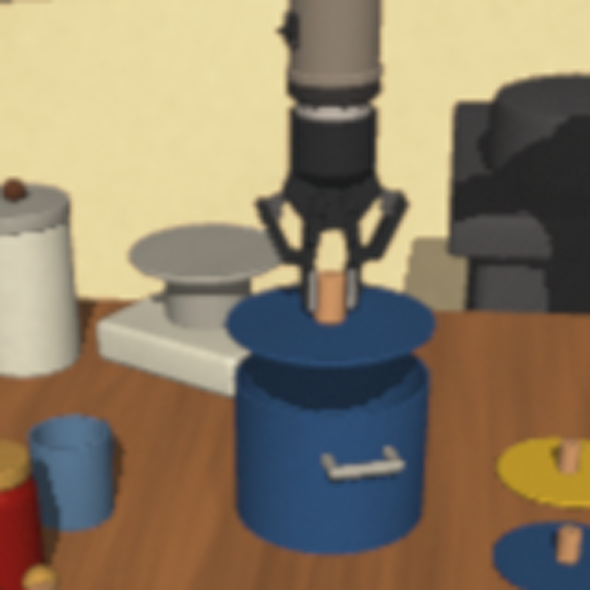

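View pics/i_top.png

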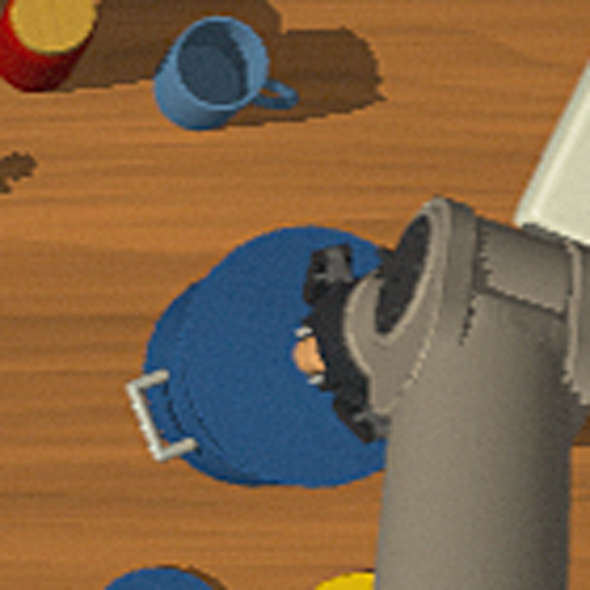

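Lid is centred on the hand to within 1–2 mm and hangs over the pot mouth. Lowering slowly.

Emit:
play_rows:
  motion:
    - [[-0.0055, -0.003, 0.02], [-0.0004, -0.0005, 0.0005]]
    - [[-0.0055, -0.003, 0.045], [-0.0004, -0.0005, 0.0005]]
    - [[-0.0055, -0.003, 0.07], [-0.0004, -0.0005, 0.0005]]
    - [[-0.0055, -0.003, 0.09], [-0.0004, -0.0005, 0.0005]]
    - [[-0.0055, -0.003, 0.102], [-0.0004, -0.0005, 0.0005]]
    - [[-0.0055, -0.003, 0.11], [-0.0004, -0.0005, 0.0005]]
    - [[-0.0055, -0.003, 0.115], [-0.0004, -0.0005, 0.0005]]
    - [[-0.0055, -0.003, 0.118], [-0.0004, -0.0005, 0.0005]]

```text
t: 14.15
eef_pos: [0.4539, -0.3468, 0.1582]
tool_rot: [0.001, 0.626, 0.78, -0.0]
contact_force: [0.8, -0.2, -3.5]
gripper_width: 0.3
```

```bash
python3 - <<'E'
from h import *
st();goal([.4535,-.3458,.153],12.6)
E
```

```text
t 14.15 pos [ 0.4539 -0.3468  0.1582] q [ 9.000e-04  6.256e-01  7.801e-01 -2.000e-04] j [ 0.938  0.435 -0.503  1.852  0.26   0.917  0.534] F [ 0.8 -0.2 -3.5] w 0.30032137884369575
shift [ 0.0027 -0.0004  0.0131] turn [ 0.0001  0.0003 -0.0002]
```

Still free at 158 mm, so the plug is already inside the mouth. Continuing.

Emit:
play_rows:
  motion:
    - [[0.002, 0, 0.005], [0, 0, 0]]
    - [[0.002, 0, 0.01], [0, 0, 0]]
    - [[0.002, 0, 0.014], [0, 0, 0]]
    - [[0.002, 0, 0.017], [0, 0, 0]]
    - [[0.002, 0, 0.017], [0, 0, 0]]

```text
t: 14.65
eef_pos: [0.454, -0.346, 0.1549]
tool_rot: [0.001, 0.626, 0.78, -0.001]
contact_force: [-8.8, 6.8, 24.6]
gripper_width: 0.298
```

```bash
python3 - <<'E'
from h import *
st()
E
```

```text
t 14.65 pos [ 0.454  -0.346   0.1549] q [ 0.0014  0.6257  0.7801 -0.0009] j [ 0.934  0.438 -0.502  1.857  0.265  0.91   0.528] F [-8.8  6.8 24.6] w 0.29801461773675325
```

Contact at 154.9 mm is exactly the seated height (132 + 22.9), so I'll relax, release and retreat.

Emit:
play_rows:
  motion:
    - [[0, 0, 0], [0, 0, 0]]
    - [[0, 0, 0], [0, 0, 0]]

```text
t: 14.85
eef_pos: [0.4545, -0.3462, 0.1555]
tool_rot: [0.002, 0.626, 0.78, -0.001]
contact_force: [0.9, 0.0, -4.3]
gripper_width: 0.301
```

Emit:
play_rows:
  motion:
    - [[0, 0, 0], [0, 0, 0]]
    - [[0, 0, 0], [0, 0, 0]]
    - [[0, 0, 0], [0, 0, 0]]
    - [[0, 0, 0], [0, 0, 0]]
    - [[0, 0, 0], [0, 0, 0]]
  fingers: 60

```text
t: 15.35
eef_pos: [0.4545, -0.3463, 0.1555]
tool_rot: [0.002, 0.626, 0.78, -0.001]
contact_force: [0.2, 0.3, 0.3]
gripper_width: 0.7
```

Emit:
play_rows:
  motion:
    - [[0, 0, -0.04], [0, 0, 0]]
    - [[0, 0, -0.1], [0, 0, 0]]
    - [[0, 0, -0.2], [0, 0, 0]]
    - [[0, 0, -0.3], [0, 0, 0]]
    - [[0.15, 0, -0.38], [0, 0, 0]]
    - [[0.25, 0, -0.38], [0, 0, 0]]
    - [[0.35, 0, -0.38], [0, 0, 0]]
    - [[0.45, 0, -0.38], [0, 0, 0]]

```text
t: 16.15
eef_pos: [0.4147, -0.1676, 0.3072]
tool_rot: [0.003, 0.625, 0.78, -0.001]
contact_force: [1.1, 0.2, 1.0]
gripper_width: 0.706
```

```bash
python3 - <<'E'
from rk import *
st(); rk('j_rack')
for n in('top','side'):
    c=snap(n,'j_%s.png'%n); p=cloud(c);H,s,v=hsvof(c);z=p[...,2]
    bl=(H>100)&(H<125)&(s>100)&(abs(p[...,0]-.453)<.13)&(abs(p[...,1]+.345)<.13)
    q=p[bl&(z>.135)&(z<.155)]; A=np.c_[q[:,:2]-q[:,:2].mean(0),np.ones(len(q))]; k=np.linalg.lstsq(A,q[:,2],rcond=None)[0]
    mm=(bl&(z>.135)).astype(np.uint8); cs,_=cv2.findContours(mm,cv2.RETR_EXTERNAL,cv2.CHAIN_APPROX_NONE);kk=max(cs,key=cv2.contourArea)[:,0]
    print(n,'lid slope deg',np.degrees(k[:2]),'z',k[2],'circ',circ(np.array([onz(c,u,w,.142) for u,w in kk])))
    q=p[bl&(z>.03)&(z<.125)]; print('pot wall',circ(q,.09))
    im=c['pixels'][130:290,270:430,::-1] if n=='top' else c['pixels'][100:240,240:380,::-1]
    cv2.imwrite('pics/jz_%s.png'%n,cv2.resize(im,None,fx=3.6,fy=3.6,interpolation=cv2.INTER_CUBIC))
E
```

```text
t 16.15 pos [ 0.4147 -0.1676  0.3072] q [ 0.0029  0.6252  0.7805 -0.001 ] j [ 0.879  0.063 -0.655  1.94   0.047  1.147  0.426] F [1.1 0.2 1. ] w 0.706035182636892
red 198 min [-18.3  -7.3 206.8] max [ -4.2   7.7 258.4] mean [-11.3   3.8 235.6]
grn 193 min [-13.2  76.9 207.5] max [ -1.1  90.3 259. ] mean [ -7.3  86.7 236. ]
blade 1052 min [-77.2  22.2  96.5] max [-10.1 114.2 107.6] mean [-43.3  76.1 103.5]
bowl 499 min [-65.8 -33.2  82.1] max [-20.7  27.5 108.9] mean [-41.8  -9.7  94.8]
wood 164 min [-13.6 -84.2 213.2] max [  2.  -70.6 259.5] mean [ -6.3 -74.7 238.1]
cup 234 min [ -72.3 -114.8  118.3] max [ -6.1 -48.1 128.2] mean [-40.3 -79.3 123.5]
top lid slope deg [0.00514102 0.24388318] z 0.14356805331858916 circ (array([ 0.45700662, -0.35364581,  0.08441684]), np.float64(0.007007478114199689))
pot wall (array([ 0.58794269, -0.3575012 ,  0.09      ]), np.float64(1.3610717566892028e-08))
side lid slope deg [ 0.07976273 -1.1032538 ] z 0.14560089843900226 circ (array([ 0.45434295, -0.33979272,  0.09101876]), np.float64(0.0033212349879780945))
pot wall (array([ 0.45481006, -0.34748861,  0.09      ]), np.float64(0.0012243810845808945))
```

View pics/jz_side.png

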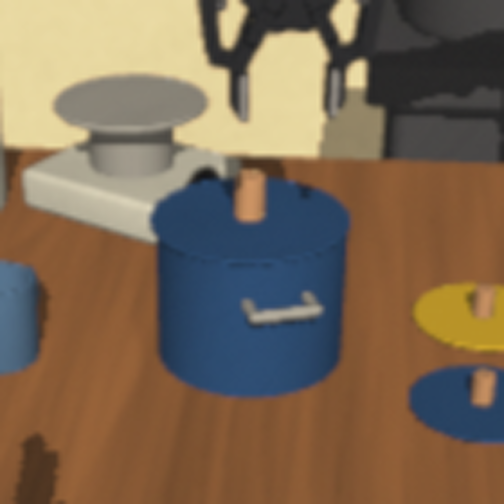

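View pics/j_top.png

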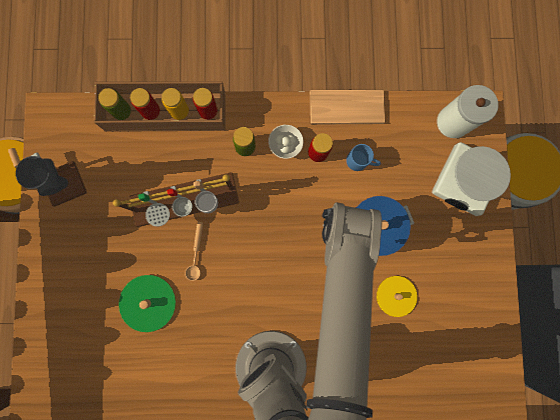

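View pics/j_rack.png

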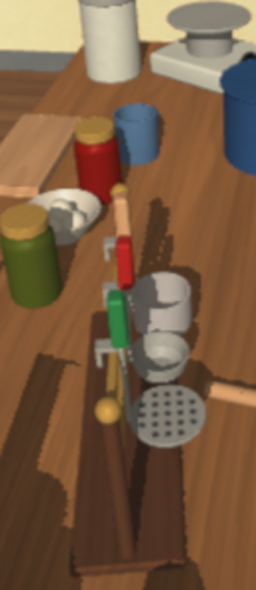

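The lid sits flush on the pot and the ladle hangs in the gap. Part of the lid is still hidden from the top camera, so I'll move the arm aside and check once more.

Emit:
play_rows:
  motion:
    - [[0.1, 0, -0.05], [0, 0, 0]]
    - [[0.2, 0, -0.05], [0, 0, 0]]
    - [[0.3, 0, -0.05], [0, 0, 0]]
    - [[0.35, 0, -0.05], [0, 0, 0]]
    - [[0.35, 0, -0.05], [0, 0, 0]]
    - [[0.35, 0, -0.05], [0, 0, 0]]

```text
t: 16.9
eef_pos: [0.3842, -0.0321, 0.3264]
tool_rot: [0.003, 0.624, 0.781, -0.001]
contact_force: [0.3, -1.1, 0.4]
gripper_width: 0.702
```

```bash
python3 - <<'E'
from rk import *
st()
for n in('top','side'):
    c=snap(n,'k_%s.png'%n); p=cloud(c);H,s,v=hsvof(c);z=p[...,2]
    bl=(H>100)&(H<125)&(s>100)&(abs(p[...,0]-.453)<.13)&(abs(p[...,1]+.345)<.13)
    m=bl&(z>.138)&(z<.158); q=p[m]; q=q[np.hypot(q[:,0]-.453,q[:,1]+.346)<.08]; A=np.c_[q[:,:2]-q[:,:2].mean(0),np.ones(len(q))]; k=np.linalg.lstsq(A,q[:,2],rcond=None)[0]
    cs,_=cv2.findContours(m.astype(np.uint8),cv2.RETR_EXTERNAL,cv2.CHAIN_APPROX_NONE);kk=max(cs,key=cv2.contourArea)[:,0]
    print(n,'lid slope deg',np.round(np.degrees(k[:2]),2),'z',k[2],'circ',circ(np.array([onz(c,u,w,.144) for u,w in kk])))
    w=p[(H<25)&(z>.165)&(z<.2)&(abs(p[...,0]-.453)<.03)&(abs(p[...,1]+.345)<.03)]; print('knob',w.mean(0),w.max(0))
E
```

```text
t 16.9 pos [ 0.3842 -0.0321  0.3264] q [ 0.0033  0.6242  0.7813 -0.0014] j [ 0.777 -0.089 -0.78   2.015 -0.061  1.187  0.244] F [ 0.3 -1.1  0.4] w 0.7018193438369923
top lid slope deg [-0.1   0.22] z 0.14376268061365416 circ (array([ 0.45458316, -0.34530068,  0.09107378]), np.float64(0.0008183699348511125))
knob [ 0.45373695 -0.34414987  0.1831197 ] [ 0.4675416  -0.33287773  0.19519358]
side lid slope deg [-0.06  0.01] z 0.14629127245519022 circ (array([ 0.45417146, -0.33823955,  0.08854227]), np.float64(0.002230736973672369))
knob [ 0.45678918 -0.33823062  0.17950096] [ 0.46912656 -0.32822345  0.19088317]
```

View pics/k_top.png

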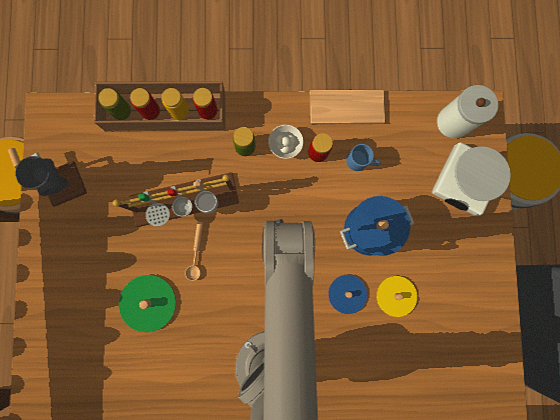

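The lid is level (within 0.25°), its plate top is at about 144 mm as it should be when seated, and it is centred on the pot. Handing in.

```bash
python3 -c "
from station import bot
print(bot.hand_in())"
```

```text
the job is handed in; nothing more can be done
None
```

I hung the ladle on the rack's top rail between the skimmer and the dipper, then seated the large blue lid on the pot. The job was handed in at about 17 s, with the gripper open and touching nothing.

**Ladle and rack:**
- The ladle's handle top read the same height as both neighbours (258–259 mm), so its hook is down on the rail.
- By my estimate its bowl clears the skimmer and the dipper by about 10 mm on each side.
- The skimmer and dipper read within about 1 mm of where they were before.

**Lid and pot:**
- The lid came to rest at exactly the seated height. Its top read 144 mm in the top view and 146 mm in the side view; 144 mm is fully home.
- It is level to within 0.25°.
- In the top view it is within about 2.5 mm of the pot's centre.
- The pot's position was unchanged after I gripped the ladle. After seating, side-view fits to its wall agreed within about 2 mm. The final top-view fit to the wall failed because the lid and arm hid it.

**Checks that disagreed:** the side view's outline and knob readings for the lid were 6–8 mm off in y. I put this down to that camera seeing the lid edge-on and from one side. The top view and the arm's own position agree with each other.

The largest force I read was about 25 N, while pressing the lid home. The bystanders look unmoved in the last top picture; I did not measure them.

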